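Mount a guide roller on its axle and press the toothed axle cap home

TASK

Slip the loose white roller over the bare upright axle so that it rests on the axle's shoulder, then press the toothed steel axle cap straight down the axle, open side down, until it bites and sits firmly on the washer that tops the roller's brass bush, with no gap, like the finished bracket beside it. Stop pressing once you feel it firmly down on the washer: the roller is brittle and too hard a push cracks it. Then let go, and leave the tools lying about where they are.

Things in the scene. Friction and masses are not known exactly. Their poses are not given: they have to be found in the camera images.
- roller_mid (a point): Loose white guide roller: an upright tube, 40 mm diameter, 36 mm tall, 13 mm bore right through, 110 g. A brass bush topped by a stiff spring washer (22 mm wide, same bore) sticks out of its top, 2 to 14 mm in all, which differs each time and is not measured. The point is the white tube's centre, 18 mm above its underside; z up. Brittle: cracks if the cap bears on it with over 20 N (axle drag not counted).
- cap_mid (a point): Loose steel axle cap (closed push nut), open side down on the counter: 38 mm tall, about 200 g; flange 30 mm in diameter, 5 mm high at the bottom, above it a round crown 22 mm in diameter with a closed flat top. Bore 12 mm wide, 34 mm deep. The point is its centre, 19 mm above the underside; z up. Grip the crown to press, or press on the top with shut fingers.
- cap_teeth (a point): Middle of the cap's four inward spring teeth, 5 mm above its underside; 7.2 mm between them at rest. Going down the axle the push grows to 5 to 15 N as they ride the taper, then stays near 4 to 10 N on the plain part (differs each time), then climbs once the flange meets the washer (10 N per mm); 8 to 20 N beyond that drag seats it. The teeth then hold it there.
- axle_tip (a point): Tip of the bare upright axle that is to be fitted: plain steel shaft of 10 mm diameter that tapers over its last 10 mm to a 3 mm nose. It stands on a fixed grey bracket plate, 80 x 80 x 12 mm; the tip is 88 mm above the counter. z is up along the axle. A second such bracket already carries its roller and cap: the finished example, fixed.
- axle_shoulder (a point): Centre of the upper face of the round shoulder (20 mm diameter) at the foot of the same axle, 68 mm below the tip and 20 mm above the counter; the roller's underside rests here, so the seated roller's white top is 32 mm below the tip (its bush and washer higher). z is up along the axle.
- loupe: Small black loupe, 34 mm wide, 27 mm tall, a bystander that stays where it is; origin at the centre of its underside.
- driver: Screwdriver with a wooden handle, 200 mm long, 26 mm thick, lying; a bystander that stays where it is; origin at the centre of its underside.
- awl_tool: Awl with a wooden handle, 145 mm long, 28 mm thick, lying; a bystander that stays where it is; origin at the centre of its underside.
Not all that is in view belongs to the job. What is shaped like the part that bears roller_mid but blue or green is not meant.

How it is judged:
By the outcome, as a careful person would: the job done as asked, in the order asked, and still so for the second after the job is handed in, with the robot touching nothing.
It also fails if it takes over 72 s, if anything falls off the work surface, if the arm or the gripper's body presses on something with over 40 N, if the wrist force passes 120 N, or if a joint passes its speed limit or range.

ROBOT

A 6-joint arm with a two-finger parallel gripper is mounted at the origin on a cart in front of the work surface, level with it; the furniture and walls round the work are solid. World frame = base frame: x ahead of the robot, y to its left, z up, the work surface at z = 0. Lengths are in mm, angles in rad, forces in N, time in s.
With the tool pointing down it reaches from about 325 to 900 mm from the base axis. Payload 3.5 kg.
Tool frame: the origin (TCP) lies between the finger pads; the fingertips stand 25 mm ahead of it and the grasp point (between the pads) lies 6 mm ahead of it; y points along the fingers, x is the direction in which the jaws open and shut, and the axes are right-handed (so a half turn about y gives the same grasp; the last joint's range is limited). The gripper opens to 85 mm and grips with 20 to 120 N. Pads are 22 mm wide; open, the fingers measure 114 mm over their backs; the gripper's body (76 mm by 85 mm) begins 54 mm behind the grasp point. The pads swing forward as they close: fully open they stand 13 mm farther back than shut.
Start: joints at [1.135, 0.276, -0.026, 1.268, 0, 1.467], TCP at [204.188, 590.702, 256.313] pointing down, gripper open.
Joint ranges: [-3.12, 3.12], [-0.85, 1.88], [-1.08, 1.24], [-1.95, 2.15], [-1.57, 1.53], [-3.14, 3.14]. Speed limits (rad/s): [2.57, 2.57, 3.14, 3.14, 3.14, 3.14].

INTERFACE

Orientations are given as a unit quaternion [x, y, z, w].
In Python, from plant import read_state, camera, sign_off, recognise, masks_of, mark_of gives the robot as it stands.
- The arm moves only by the tool arm_command, never from a script. Its arguments are lists of equal length, an entry for each row: "slide": the shift along the tool's x, y, z in cm, a list of three; "twist": the turn, a rotation vector about the tool's x, y, z in degrees, a list of three; "jaw": the opening, from 0 (shut) to 1 (fully open). A call has exactly 10 rows; each row is the pose to reach, as a shift and turn from the pose commanded when the call began, along the tool's axes at that moment; what a row does not reach only later rows make up. A row lasts 1/10 s, in which the tool goes at most 50 mm and 8.59 degrees, less where a joint would pass 70% of its speed; a pose out of reach is approached as far as the arm can. A call with a gripper value outside its range is refused whole. The fingers move at their own pace and stop on an object; the grip force is fixed at half the most. Time passes only in rows, so rows that repeat a pose let the fingers close, or fill a call up. It gives the time, the measured TCP pose, the force and the opening at its end, in the units of the state.
- read_state(): the state, without advancing time (a new reading comes with each control period).
- camera(name): name is "scene" or "top" or "wrist"; returns a dict with "frame" (400x640x3 uint8, red, green, blue), "K" (3x3 intrinsics, pixels), "dist_coeffs" ([k1, k2, p1, p2, k3] as OpenCV has them; the pictures are not rectified), "R" (3x3) and "t" (3): a world point X has camera coordinates R X + t; the wrist camera has in their place "T_tool_cam" (4x4, takes a point from camera to tool coordinates, whose origin is the TCP and whose axes are the tool frame's). Camera axes: x right, y down, z forward; pixel columns grow to the right and rows downward; lengths in mm; the calibration is good to about 2 mm. A picture is of the moment at which its call begins: read the wrist's pose just before it. There is no depth.
- sign_off(): hands the job in, once; it reports no verdict.
Trained networks look in a picture, given as the dict that the camera call returned (one of the last four; its "shot" number tells which), for a name from the list of things; names that differ only in an ending like _2 or _b are one class to them, and where a whole thing is asked for, a point or a joint stands for the part that bears it (a point fixed in the world has none). Each returns a list of dicts, best first, with "confidence" (0 to 1); they miss things now and then, are a little off and sometimes report something else, mostly with a low value. They report only what shows in the picture. A call takes as long as a camera call. They do not tell look-alikes from the thing itself.
- recognise(picture, target): "box" ([left, top, right, bottom] in pixels, round what is visible of it).
- masks_of(picture, target): "mask" (400x640 bool, what is visible of it) and "box" ([left, top, right, bottom] in pixels, round what is visible of it).
- mark_of(picture, target): "centre" ([column, row] in pixels: a listed point, or the origin of a listed thing).
The state is a dict: "clock": time; "joint_positions": joint angles; "qd": joint speeds; "tau": joint torques, N m; "ee_pos": TCP position; "tool_rot": TCP orientation; "force": force on the tool from outside, world axes, zero at the start; "ft_torque": the same for the moment, N m; "grip_width": finger opening in mm.
Only numpy, scipy, OpenCV 4.12 (cv2) and the standard library are available. Lean on these libraries where they do the work, as an engineer would, in place of code of your own. Each camera call takes 0.05 s, during which the arm holds its last target. There are 200 camera calls.

## Working session

There is one attempt and no reset: what is moved stays moved. The work goes in short steps, Python scripts to look and compute and a tool call to move; the robot and the scene stay as the last step left them, time stands still between calls to the robot, and variables do not carry over. Pictures are saved under pics/ and viewed, about 8 in all and at most 12, crops included, and the job is handed in when it is done.

Besides the shell and the picture viewer there is one more tool, called after ">>>" as name(argument=value, ...) on one line, values as JSON. arm_command: Moves the arm, as the interface text tells. Its arguments: {"type":"object","properties":{"slide":{"type":"array","items":{"type":"array","items":{"type":"number"}}},"twist":{"type":"array","items":{"type":"array","items":{"type":"number"}}},"jaw":{"type":"array","items":{"type":"number"}}},"required":["slide","twist","jaw"]}

```bash
mkdir -p pics
cat > h.py <<'E'
import numpy as np,cv2
from plant import *
from scipy.spatial.transform import Rotation as Ro
def pose():
    s=read_state(); return np.array(s["ee_pos"]),Ro.from_quat(s["tool_rot"]).as_matrix(),s
def cam(name):
    p,R,s=pose(); c=camera(name)
    if name=="wrist":
        T=np.array(c["T_tool_cam"]); Rc=R@T[:3,:3]; o=R@T[:3,3]+p
        c["Rw"]=Rc; c["o"]=o
    else:
        Rr=np.array(c["R"]); c["Rw"]=Rr.T; c["o"]=-Rr.T@np.array(c["t"])
    return c
def ray(c,px):
    u=cv2.undistortPoints(np.array([[px]],float),np.array(c["K"]),np.array(c["dist_coeffs"]))[0,0]
    d=c["Rw"]@np.array([u[0],u[1],1]); return c["o"],d/np.linalg.norm(d)
def onz(c,px,z):
    o,d=ray(c,px); return o+d*(z-o[2])/d[2]
def proj(c,X):
    q=c["Rw"].T@(np.array(X,float)-c["o"]); 
    return cv2.projectPoints(q.reshape(1,1,3),np.zeros(3),np.zeros(3),np.array(c["K"]),np.array(c["dist_coeffs"]))[0][0,0]
def tri(rs):
    A=0;b=0
    for o,d in rs:
        M=np.eye(3)-np.outer(d,d);A=A+M;b=b+M@o
    return np.linalg.solve(A,b)
def save(c,n,crop=None,s=1):
    f=c["frame"][:,:,::-1]
    if crop: f=f[crop[1]:crop[3],crop[0]:crop[2]]
    cv2.imwrite(f"pics/{n}.png",cv2.resize(f,None,fx=s,fy=s,interpolation=cv2.INTER_CUBIC))
def st():
    p,R,s=pose(); print("t",s["clock"],"p",p.round(1),"F",np.round(s["force"],1),"g",round(s["grip_width"],1),"x",R[:,0].round(3),"z",R[:,2].round(3))
E
cat > a.py <<'E'
from h import *
np.set_printoptions(suppress=True)
st()
Z=dict(roller_mid=18,cap_mid=19,cap_teeth=5,axle_tip=88,axle_shoulder=20,loupe=0,driver=0,awl_tool=0)
fs=[]
for n in ["scene","top"]:
    c=cam(n); fs.append(c["frame"][:,:,::-1]); print(n,c["o"].round())
    for k,z in Z.items():
        for m in mark_of(c,k)[:4]: print(k,np.round(m["centre"],1),round(m["confidence"],2),onz(c,m["centre"],z).round(1))
cv2.imwrite("pics/a.png",cv2.resize(np.vstack(fs),None,fx=.75,fy=.75,interpolation=cv2.INTER_AREA))
E
python3 a.py
```

```text
t 0.0 p [203.9 590.  255.1] F [ 0.3  0.1 -0.6] g 85.5 x [ 0.327  0.945 -0.002] z [-0.945  0.327  0.   ]
scene [ 55. 324. 574.]
roller_mid [285.9 230.7] 0.89 [ 566.7 -112.    18. ]
roller_mid [255.4 255.6] 0.66 [554.9 -14.5  18. ]
cap_mid [322.1 260.1] 0.82 [443.7 -96.8  19. ]
cap_teeth [319.8 260.2] 0.5 [ 456.8 -104.     5. ]
axle_tip [232.4 267.4] 0.9 [498.7  74.6  88. ]
axle_tip [352.5 286.2] 0.42 [317. -33.  88.]
axle_shoulder [237.2 295.1] 0.97 [496.3  77.6  20. ]
axle_shoulder [291.2 190.1] 0.48 [ 672.7 -230.3   20. ]
loupe [237.5 241. ] 0.67 [637.2 -28.6   0. ]
driver [292.3 188.6] 0.77 [ 697.9 -257.2    0. ]
top [ 382. -152. 1227.]
roller_mid [295.9 180.4] 0.77 [ 562.6 -109.8   18. ]
roller_mid [321.7 206.9] 0.77 [ 496.1 -176.5   18. ]
roller_mid [264.1 180.2] 0.51 [561.6 -29.   18. ]
cap_mid [290.9 224.1] 0.61 [451.2 -99.7  19. ]
cap_teeth [292.1 223.4] 0.5 [ 453.8 -102.1    5. ]
axle_tip [214.7 199.8] 0.58 [501.9  79.8  88. ]
axle_shoulder [220.8 203.5] 0.76 [500.   77.9  20. ]
loupe [263.  155.3] 0.53 [629.6 -22.3   0. ]
driver [350.3 132.1] 0.66 [ 696.2 -248.9    0. ]
awl_tool [294.3 258.1] 0.67 [ 366.4 -109.5    0. ]
```

View picture.

View pics/a.png

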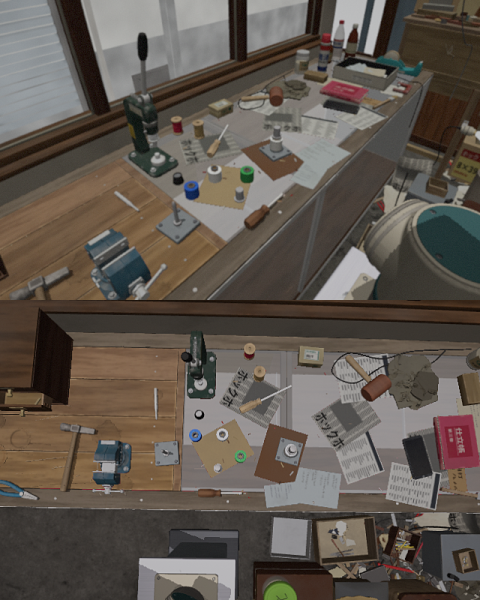

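```bash
cat >> h.py <<'E'
def go(X,yaw,frm=None):
    """slide (cm) & twist(deg) to TCP X with tool down and jaw yaw deg"""
    p,R,s=pose()
    if frm is not None: p=np.array(frm)
    a=np.radians(yaw); x=np.array([np.cos(a),np.sin(a),0]); y=np.array([0,0,-1.]); Rt=np.c_[x,y,np.cross(x,y)]
    print("slide",(R.T@(np.array(X)-p)/10).round(2),"twist",np.degrees(Ro.from_matrix(R.T@Rt).as_rotvec()).round(2))
E
python3 -c "
from h import *
go([540,-100,270],-12)"
```

```text
slide [-54.31  -1.37 -54.3 ] twist [-0.   82.94  0.  ]
```

>>> arm_command(slide=[[-3,-0.1,-3],[-6,-0.2,-6],[-9,-0.3,-9],[-12,-0.4,-12],[-15,-0.5,-15],[-18,-0.6,-18],[-21,-0.7,-21],[-24,-0.8,-24],[-27,-0.9,-27],[-30,-1,-30]], twist=[[0,4.5,0],[0,9,0],[0,13.5,0],[0,18,0],[0,22.5,0],[0,27,0],[0,31.5,0],[0,36,0],[0,40.5,0],[0,45,0]], jaw=[1,1,1,1,1,1,1,1,1,1])

```text
clock: 1.9
ee_pos: [390.2, 207.6, 266.7]
tool_rot: [-0.689, -0.158, 0.157, 0.689]
force: [0.5, 1.1, -0.2]
grip_width: 85.6
```

```bash
python3 -c "
from h import *
st();go([540,-100,270],-12)"
```

```text
t 1.9 p [390.2 207.6 266.7] F [ 0.5  1.1 -0.2] g 85.6 x [0.901 0.435 0.001] z [-0.435  0.901 -0.   ]
slide [  0.12  -0.33 -34.21] twist [-1.000e-02  3.776e+01  6.000e-02]
```

>>> arm_command(slide=[[0,0,-3.8],[0,-0.1,-7.6],[0,-0.1,-11.4],[0,-0.2,-15.2],[0,-0.2,-19],[0,-0.3,-22.8],[0,-0.3,-26.6],[0.1,-0.3,-30.4],[0.1,-0.3,-34.2],[0.1,-0.3,-34.2]], twist=[[0,4.2,0],[0,8.4,0],[0,12.6,0],[0,16.8,0],[0,21,0],[0,25.2,0],[0,29.4,0],[0,33.6,0],[0,37.8,0],[0,37.8,0]], jaw=[1,1,1,1,1,1,1,1,1,1])

```text
clock: 2.9
ee_pos: [542.3, -101.8, 269.3]
tool_rot: [0.704, -0.074, 0.076, -0.703]
force: [-0.6, 0.5, -0.3]
grip_width: 85.3
```

```bash
cat > w.py <<'E'
from h import *
import sys
st(); c=cam("wrist"); print(c["o"].round(), c["Rw"][:,2].round(2))
Z=dict(roller_mid=18,cap_mid=19,cap_teeth=5,axle_tip=88,axle_shoulder=20,awl_tool=0)
for k in (sys.argv[2:] or Z):
    for m in mark_of(c,k)[:3]: print(k,np.round(m["centre"],1),round(m["confidence"],2),onz(c,m["centre"],Z[k]).round(1))
save(c,sys.argv[1])
E
python3 w.py w1
```

```text
t 2.9 p [ 542.3 -101.8  269.3] F [-0.6  0.5 -0.3] g 85.3 x [ 0.978 -0.211  0.002] z [ 0.211  0.978 -0.001]
[558. -25. 387.] [-0.06 -0.3  -0.95]
roller_mid [337.7 176.1] 0.89 [ 564.8 -107.8   18. ]
roller_mid [318.2 103.7] 0.8 [559.1 -17.6  18. ]
roller_mid [293.2 231.5] 0.69 [ 491.6 -169.7   18. ]
cap_mid [250.7 183.8] 0.63 [454.5 -94.   19. ]
cap_teeth [251.4 185.3] 0.66 [450.9 -98.7   5. ]
axle_tip [222.6   1.4] 0.78 [495.4  80.9  88. ]
axle_shoulder [244.2  24.2] 0.56 [497.6  79.6  20. ]
awl_tool [197.5 200.7] 0.76 [ 371.6 -105.     0. ]
```

View pics/w1.png

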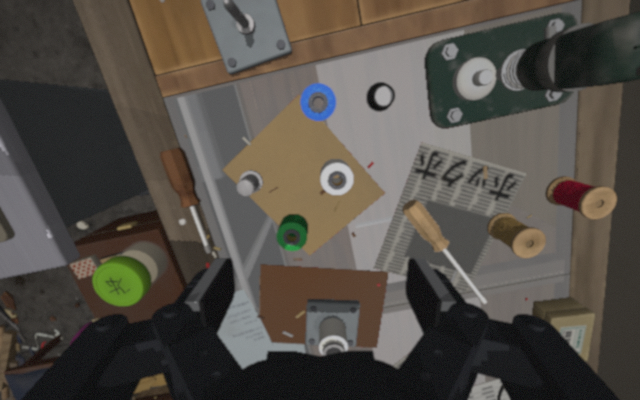

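```bash
python3 -c "
from h import *
go([565,-110,130],-12)"
```

```text
slide [ 2.75 13.94 -0.77] twist [-0.01  0.23 -0.01]
```

>>> arm_command(slide=[[0.4,2,-0.1],[0.8,4,-0.2],[1.2,6,-0.3],[1.6,8,-0.4],[2,10,-0.5],[2.4,12,-0.7],[2.75,13.9,-0.8],[2.75,13.9,-0.8],[2.75,13.9,-0.8],[2.75,13.9,-0.8]], twist=[[0,0,0],[0,0,0],[0,0,0],[0,0,0],[0,0,0],[0,0,0],[0,0,0],[0,0,0],[0,0,0],[0,0,0]], jaw=[1,1,1,1,1,1,1,1,1,1])

```text
clock: 4.25
ee_pos: [566.1, -111.3, 131.7]
tool_rot: [0.703, -0.072, 0.074, -0.703]
force: [0.0, 0.1, 0.2]
grip_width: 85.3
```

```bash
python3 w.py w2; python3 -c "
from h import *
go([565,-110,32],-12)"
```

```text
t 4.25 p [ 566.1 -111.3  131.7] F [0.  0.1 0.2] g 85.3 x [ 0.979 -0.205  0.002] z [ 0.205  0.979 -0.   ]
[581. -35. 249.] [-0.06 -0.3  -0.95]
roller_mid [282.7  88.4] 0.98 [558.7 -14.   18. ]
roller_mid [253.3 286. ] 0.7 [ 493.  -169.2   18. ]
roller_mid [316.4 204.9] 0.59 [ 564.2 -106.2   18. ]
cap_mid [182. 219.] 0.72 [452.9 -95.   19. ]
cap_teeth [185.2 212.5] 0.94 [449.9 -93.5   5. ]
awl_tool [103.6 235.3] 0.91 [ 367.  -100.3    0. ]
slide [-0.1   9.88  0.14] twist [0.   0.13 0.05]
```

View pics/w2.png

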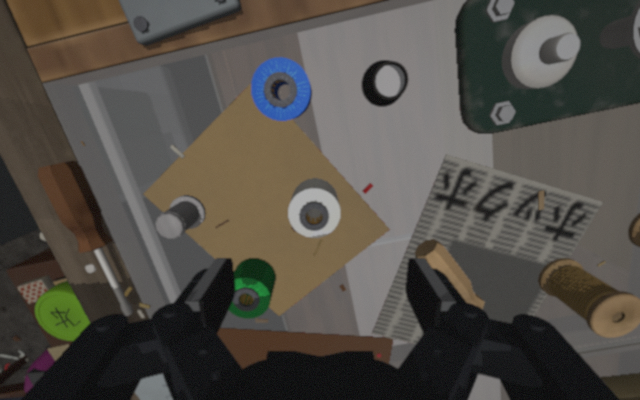

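```bash
cat > ring.py <<'E'
from h import *
c=cam("wrist")
m=masks_of(c,"roller_mid")
for q in m[:3]:
    mk=q["mask"]; print(q["confidence"],np.round(q["box"]),c["frame"][mk].mean(0).round())
g=c["frame"].astype(int); w=((g.min(2)>150)&(g.max(2)-g.min(2)<25)).astype(np.uint8)
w[:170]=0;w[250:]=0;w[:,:280]=0;w[:,345:]=0
k,_=cv2.findContours(w,cv2.RETR_EXTERNAL,cv2.CHAIN_APPROX_NONE)
k=max(k,key=cv2.contourArea); e=cv2.fitEllipse(cv2.convexHull(k)); print(e, onz(c,e[0],36).round(1))
for X in ([565,-110,36],[564,-107,36],[565,-110,18]): print(X,proj(c,X).round(1))
E
python3 ring.py
```

```text
0.84 [226. 258. 277. 319.] [35. 67. 39.]
0.7 [250.  56. 312. 118.] [ 61.  90. 145.]
0.56 [290. 177. 339. 234.] [130. 129. 126.]
((314.4023132324219, 212.35128784179688), (48.32883071899414, 51.36932373046875), 92.58771514892578) [ 562.3 -106.1   36. ]
[565, -110, 36] [318.9 216.4]
[564, -107, 36] [316.8 213. ]
[565, -110, 18] [318.9 208.9]
```

```bash
python3 -c "
from h import *
go([563.5,-107,33],-12)"
```

```text
slide [-0.29  9.75  0.4 ] twist [0.   0.13 0.01]
```

>>> arm_command(slide=[[-0.3,1.5,0.4],[-0.3,3.5,0.4],[-0.3,5.5,0.4],[-0.3,7.5,0.4],[-0.3,9,0.4],[-0.3,9.7,0.4],[-0.3,9.7,0.4],[-0.3,9.7,0.4],[-0.3,9.7,0.4],[-0.3,9.7,0.4]], twist=[[0,0,0],[0,0,0],[0,0,0],[0,0,0],[0,0,0],[0,0,0],[0,0,0],[0,0,0],[0,0,0],[0,0,0]], jaw=[1,1,1,1,1,1,1,0.3,0.2,0.2])

```text
clock: 5.7
ee_pos: [564.2, -107.2, 34.3]
tool_rot: [0.703, -0.072, 0.074, -0.703]
force: [-0.5, 1.1, -0.4]
grip_width: 44.0
```

>>> arm_command(slide=[[0,0,0],[0,0,0],[0,0,0],[0,0,0],[0,-1,0],[0,-3,0],[0,-6,0],[0,-9,0],[0,-11,0],[0,-11,0]], twist=[[0,0,0],[0,0,0],[0,0,0],[0,0,0],[0,0,0],[0,0,0],[0,0,0],[0,0,0],[0,0,0],[0,0,0]], jaw=[0.2,0.2,0.2,0.2,0.2,0.2,0.2,0.2,0.2,0.2])

```text
clock: 6.7
ee_pos: [565.7, -107.6, 147.0]
tool_rot: [0.704, -0.071, 0.075, -0.703]
force: [0.6, -0.2, -1.2]
grip_width: 39.0
```

```bash
python3 w.py w3 roller_mid axle_tip axle_shoulder; python3 -c "
from h import *
go([500,78,143],10)"
```

```text
t 6.7 p [ 565.7 -107.6  147. ] F [ 0.6 -0.2 -1.2] g 39.0 x [ 0.979 -0.206  0.007] z [ 0.206  0.979 -0.001]
[580. -31. 264.] [-0.05 -0.3  -0.95]
roller_mid [254.4 280.4] 0.97 [ 490.1 -168.8   18. ]
roller_mid [322.6 271.4] 0.95 [ 555.4 -173.    18. ]
roller_mid [286.4  94.1] 0.74 [559.4 -13.9  18. ]
slide [-9.85 -0.1  16.78] twist [ -0.05 -21.87  -0.18]
```

View pics/w3.png

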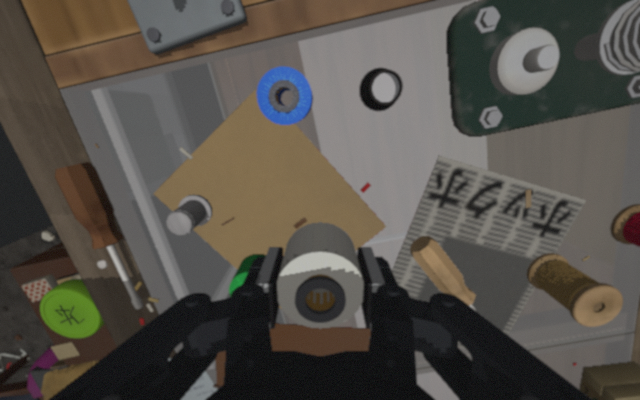

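```bash
python3 -c "
from h import *
go([505,0,145],-12)"
cat > ring2.py <<'E'
from h import *
# held roller white top ring -> tool coordinates
p,R,s=pose(); c=cam("wrist")
g=c["frame"].astype(int); w=((g.min(2)>125)&(g.max(2)-g.min(2)<30)).astype(np.uint8)
w[:245]=0;w[345:]=0;w[:,270:372][:]=w[:,270:372];w[:,:270]=0;w[:,372:]=0
save(c,"r2",(240,200,400,360),4); 
k,_=cv2.findContours(w,cv2.RETR_EXTERNAL,cv2.CHAIN_APPROX_NONE)
k=max(k,key=cv2.contourArea); print(cv2.boundingRect(k),cv2.fitEllipse(cv2.convexHull(k)))
# rim predictions for candidate tool offsets
for dz in (-4,-2,0,2,4):
    a=np.linspace(0,2*np.pi,60); P=[proj(c,p+R@np.array([20*np.cos(t),-2,dz+20*np.sin(t)])) for t in a]; P=np.array(P)
    print(dz,P.min(0).round(1),P.max(0).round(1), proj(c,p+R@np.array([0,-2,dz])).round(1))
E
python3 ring2.py
```

```text
slide [-7.76 -0.31  9.25] twist [-0.02  0.13 -0.19]
(279, 252, 81, 26) ((318.9599609375, 277.33148193359375), (51.21314239501953, 78.78145599365234), 88.11293029785156)
-4 [276.9 260.2] [364.7 335.6] [320.8 299.6]
-2 [276.7 256.1] [364.9 332.1] [320.8 295.8]
0 [276.5 251.9] [365.1 328.6] [320.8 292. ]
2 [276.3 247.7] [365.3 325.1] [320.9 288.2]
4 [276.1 243.4] [365.6 321.6] [320.9 284.3]
```

View pics/r2.png

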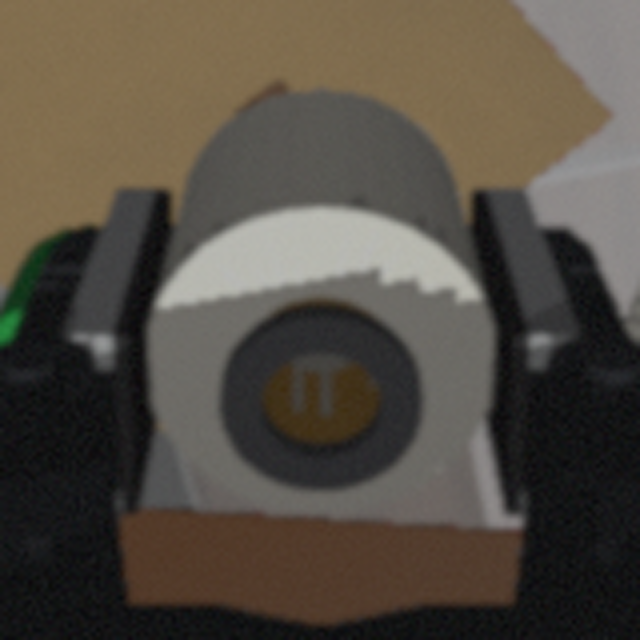

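>>> arm_command(slide=[[-1,0,1.2],[-2,-0.1,2.4],[-3,-0.1,3.6],[-4,-0.2,4.8],[-5,-0.2,6],[-6,-0.3,7.2],[-7,-0.3,8.3],[-7.8,-0.3,9.25],[-7.8,-0.3,9.25],[-7.8,-0.3,9.25]], twist=[[0,0,0],[0,0,0],[0,0,0],[0,0,0],[0,0,0],[0,0,0],[0,0,0],[0,0,-0.2],[0,0,-0.2],[0,0,-0.2]], jaw=[0.2,0.2,0.2,0.2,0.2,0.2,0.2,0.2,0.2,0.2])

```text
clock: 7.95
ee_pos: [506.1, -0.2, 146.4]
tool_rot: [0.704, -0.071, 0.074, -0.703]
force: [0.8, -1.1, -1.0]
grip_width: 38.6
```

```bash
python3 w.py w4 axle_tip axle_shoulder
python3 - <<'E'
from h import *
c=cam("wrist"); save(c,"w4c",(200,0,440,180),3)
c2=cam("scene"); c3=cam("top")
for k in("axle_tip","axle_shoulder"):
    print(k,tri([ray(q,mark_of(q,k)[0]["centre"]) for q in (c,c2,c3)]).round(1))
for X in([500,78,88],[500,78,20]): print(proj(c,X).round(1))
E
```

```text
t 7.95 p [ 5.061e+02 -2.000e-01  1.464e+02] F [ 0.8 -1.1 -1. ] g 38.6 x [ 0.979 -0.205  0.004] z [ 0.205  0.979 -0.   ]
[521.  76. 264.] [-0.06 -0.3  -0.95]
axle_tip [277.  112.4] 0.97 [498.   80.3  88. ]
axle_tip [555.3  34.6  55. ]Traceback (most recent call last):
  File "<stdin>", line 5, in <module>
IndexError: list index out of range
```

View pics/w4c.png

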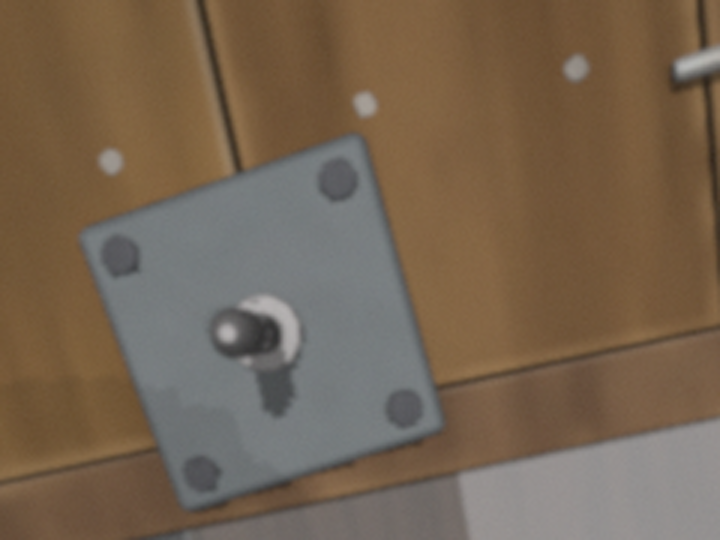

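Run:
```python
from h import *
c=cam("wrist")
f=lambda x,y,z:onz(c,(200+x/3,y/3),z).round(1)
print(f(228,333,88),f(269,333,20))
C=[f(80,235,12),f(360,135,12),f(442,428,12),f(185,510,12)]; print(C,np.mean(C,0))
d=ray(c,(277,111)); 
for n in("scene","top"):
    q=cam(n)
    for m in mark_of(q,"axle_tip")[:3]: print(n,m["centre"],round(m["confidence"],2),onz(q,m["centre"],88).round(1))
```

```text
[497.7  80.9  88. ] [499.1  80.6  20. ]
[array([455.7, 114.7,  12. ]), array([532.3, 122.7,  12. ]), array([539.7,  46.2,  12. ]), array([463.4,  38.6,  12. ])] [497.775  80.55   12.   ]
scene [229.7, 268.1] 0.9 [500.8  78.9  88. ]
```

```bash
python3 -c "
from h import *
st();go([499,80.4,135],-12)"
```

```text
t 8.75 p [ 5.060e+02 -3.000e-01  1.463e+02] F [-0.2  0.2 -1. ] g 39.0 x [ 0.979 -0.206  0.003] z [ 0.206  0.979 -0.   ]
slide [-2.35  1.12  7.76] twist [0.   0.13 0.2 ]
```

>>> arm_command(slide=[[-0.5,0,1.5],[-1,0,3],[-1.5,0.2,4.5],[-2,0.4,6],[-2.35,0.8,7.4],[-2.35,1.1,7.75],[-2.35,1.1,7.75],[-2.35,1.1,7.75],[-2.35,1.1,7.75],[-2.35,1.1,7.75]], twist=[[0,0,0],[0,0,0],[0,0,0],[0,0,0],[0,0,0],[0,0,0],[0,0,0],[0,0,0],[0,0,0],[0,0,0]], jaw=[0.2,0.2,0.2,0.2,0.2,0.2,0.2,0.2,0.2,0.2])

```text
clock: 9.75
ee_pos: [499.2, 79.8, 135.4]
tool_rot: [0.703, -0.072, 0.075, -0.703]
force: [-0.1, -0.2, -1.2]
grip_width: 39.0
```

Run:
```python
from h import *
st(); c=cam("wrist"); a=c["frame"][200:360,240:400,::-1]; q=cam("scene"); b=q["frame"][200:320,170:300,::-1]
A=cv2.resize(a,(480,480),interpolation=cv2.INTER_CUBIC); B=cv2.resize(b,(320,480)[::1] if 0 else (320,295),interpolation=cv2.INTER_CUBIC)
B=cv2.copyMakeBorder(B,0,480-295,0,0,cv2.BORDER_CONSTANT); cv2.imwrite("pics/w5.png",np.hstack([A,B]))
```

```text
t 9.75 p [499.2  79.8 135.4] F [-0.1 -0.2 -1.2] g 39.0 x [ 0.978 -0.206  0.004] z [ 0.206  0.978 -0.   ]
```

View pics/w5.png

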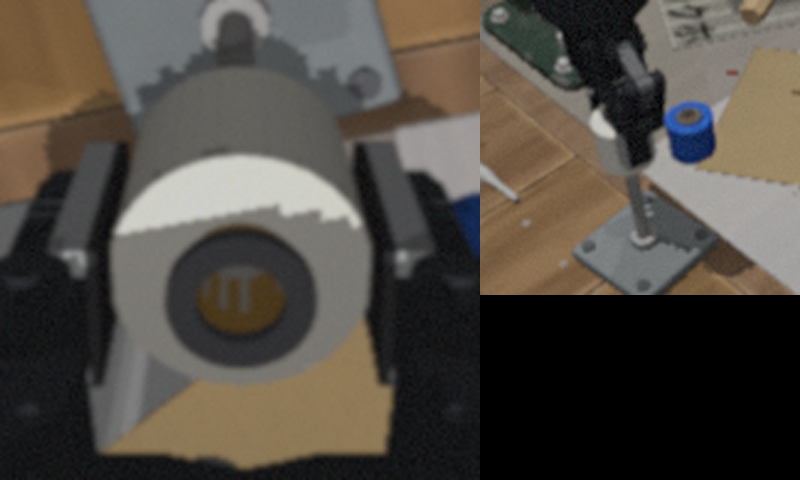

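>>> arm_command(slide=[[0,0.3,0],[0,0.6,0],[0,0.9,0],[0,1.2,0],[0,1.5,0],[0,1.8,0],[0,2.1,0],[0,2.4,0],[0,2.5,0],[0,2.5,0]], twist=[[0,0,0],[0,0,0],[0,0,0],[0,0,0],[0,0,0],[0,0,0],[0,0,0],[0,0,0],[0,0,0],[0,0,0]], jaw=[0.2,0.2,0.2,0.2,0.2,0.2,0.2,0.2,0.2,0.2])

```text
clock: 10.85
ee_pos: [498.9, 80.3, 110.0]
tool_rot: [0.703, -0.072, 0.074, -0.703]
force: [0.4, 0.3, -1.2]
grip_width: 39.1
```

Run:
```python
from h import *
st(); c=cam("wrist"); a=c["frame"][200:360,240:400,::-1]; q=cam("scene"); b=q["frame"][200:320,170:300,::-1]
A=cv2.resize(a,(480,480),interpolation=cv2.INTER_CUBIC); B=cv2.resize(b,(320,295),interpolation=cv2.INTER_CUBIC)
B=cv2.copyMakeBorder(B,0,480-295,0,0,cv2.BORDER_CONSTANT); cv2.imwrite("pics/w6.png",np.hstack([A,B]))
```

```text
t 10.85 p [498.9  80.3 110. ] F [ 0.4  0.3 -1.2] g 39.1 x [ 0.979 -0.206  0.003] z [ 0.206  0.979 -0.   ]
```

View pics/w6.png

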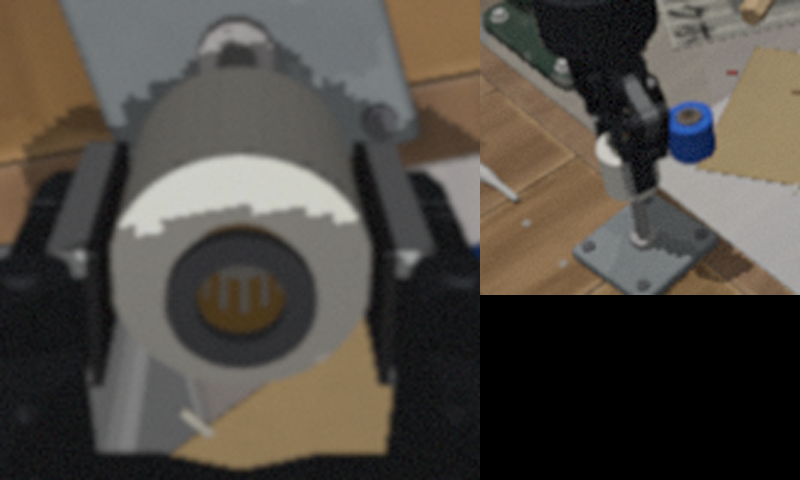

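>>> arm_command(slide=[[0,0.4,0],[0,0.8,0],[0,1.2,0],[0,1.6,0],[0,2,0],[0,2.4,0],[0,2.8,0],[0,3,0],[0,3,0],[0,3,0]], twist=[[0,0,0],[0,0,0],[0,0,0],[0,0,0],[0,0,0],[0,0,0],[0,0,0],[0,0,0],[0,0,0],[0,0,0]], jaw=[0.2,0.2,0.2,0.2,0.2,0.2,0.2,0.2,0.2,0.2])

```text
clock: 11.95
ee_pos: [499.3, 80.3, 80.3]
tool_rot: [0.703, -0.072, 0.074, -0.703]
force: [0.3, -0.4, -1.1]
grip_width: 38.9
```

>>> arm_command(slide=[[0,0.5,0],[0,1,0],[0,1.5,0],[0,2,0],[0,2.2,0],[0,2.35,0],[0,2.45,0],[0,2.5,0],[0,2.5,0],[0,2.5,0]], twist=[[0,0,0],[0,0,0],[0,0,0],[0,0,0],[0,0,0],[0,0,0],[0,0,0],[0,0,0],[0,0,0],[0,0,0]], jaw=[0.2,0.2,0.2,0.2,0.2,0.2,0.2,0.2,0.2,0.2])

```text
clock: 12.95
ee_pos: [499.4, 80.3, 55.4]
tool_rot: [0.703, -0.072, 0.074, -0.703]
force: [-0.5, -0.9, -2.1]
grip_width: 38.9
```

>>> arm_command(slide=[[0,0,0],[0,0,0],[0,0,0],[0,0,0],[0,0,0],[0,-1,0],[0,-3,0],[0,-6,0],[0,-9,0],[0,-12,0]], twist=[[0,0,0],[0,0,0],[0,0,0],[0,0,0],[0,0,0],[0,0,0],[0,0,0],[0,0,0],[0,0,0],[0,0,0]], jaw=[0.7,0.8,0.8,0.8,0.8,0.8,0.8,0.8,0.8,0.8])

```text
clock: 13.95
ee_pos: [498.7, 80.3, 177.1]
tool_rot: [0.703, -0.072, 0.074, -0.703]
force: [0.5, 0.5, -0.2]
grip_width: 68.0
```

Run:
```python
from h import *
st(); c=cam("wrist"); save(c,"w7",(160,100,480,400),2.4)
go([447,-97,170],-12)
```

```text
t 13.95 p [498.7  80.3 177.1] F [ 0.5  0.5 -0.2] g 68.0 x [ 0.979 -0.206  0.004] z [0.206 0.979 0.   ]
slide [ -1.77   1.18 -18.51] twist [-0.13  0.14  0.72]
```

View pics/w7.png

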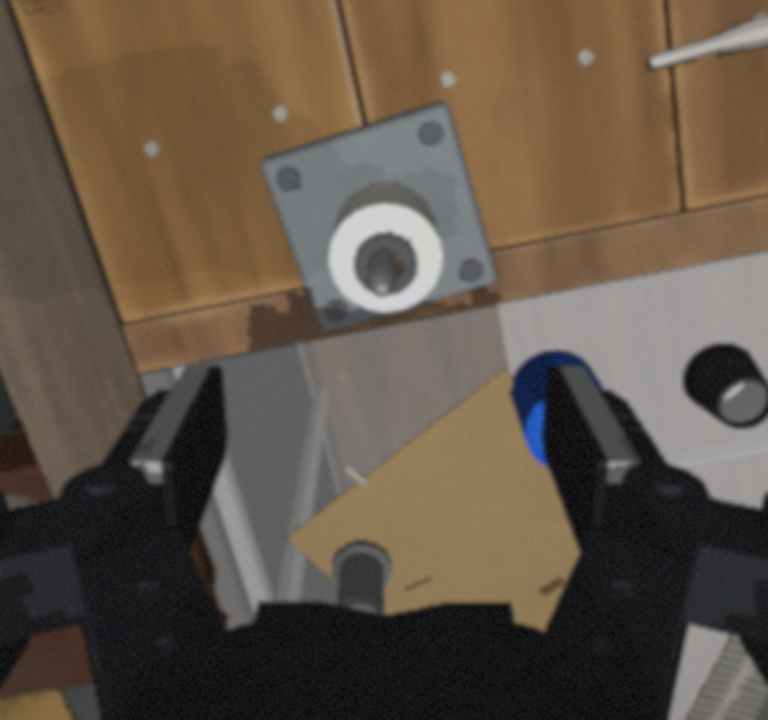

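>>> arm_command(slide=[[-0.3,0,-2.5],[-0.6,0,-5],[-0.9,0,-7.5],[-1.2,0.2,-10],[-1.5,0.5,-12.5],[-1.8,1,-15],[-1.8,1.5,-17],[-1.8,2,-18.5],[-1.8,2,-18.5],[-1.8,2,-18.5]], twist=[[0,0,0],[0,0,0],[0,0,0],[0,0,0],[0,0,0],[0,0,0],[0,0,0],[0,0,0],[0,0,0],[0,0,0]], jaw=[0.6,0.6,0.6,0.6,0.6,0.6,0.6,0.6,0.6,0.6])

```text
clock: 15.0
ee_pos: [443.3, -97.0, 155.5]
tool_rot: [-0.703, 0.072, -0.075, 0.703]
force: [-0.6, -0.4, 0.1]
grip_width: 51.5
```

```bash
python3 w.py w8 cap_mid cap_teeth
python3 - <<'E'
from h import *
c=cam("wrist"); m=masks_of(c,"cap_mid")[0]; print(m["confidence"],m["box"])
for X in([447,-97],[451,-95],[449,-97]): print(X,[proj(c,X+[z]).round(0) for z in(0,5,19,38)])
save(c,"w8",(160,100,480,400),2.4)
E
```

```text
t 15.0 p [443.3 -97.  155.5] F [-0.6 -0.4  0.1] g 51.5 x [ 0.978 -0.206  0.004] z [0.206 0.978 0.   ]
[458. -21. 273.] [-0.06 -0.29 -0.95]
cap_mid [326.8 195.9] 0.76 [450.8 -92.7  19. ]
cap_teeth [325.8 194. ] 0.59 [449.9 -94.6   5. ]
0.85 [311.1, 178.2, 342.4, 218.5]
[447, -97] [array([323., 196.]), array([323., 198.]), array([323., 202.]), array([324., 209.])]
[451, -95] [array([327., 193.]), array([327., 195.]), array([327., 199.]), array([328., 205.])]
[449, -97] [array([325., 196.]), array([325., 197.]), array([325., 201.]), array([326., 208.])]
```

View pics/w8.png

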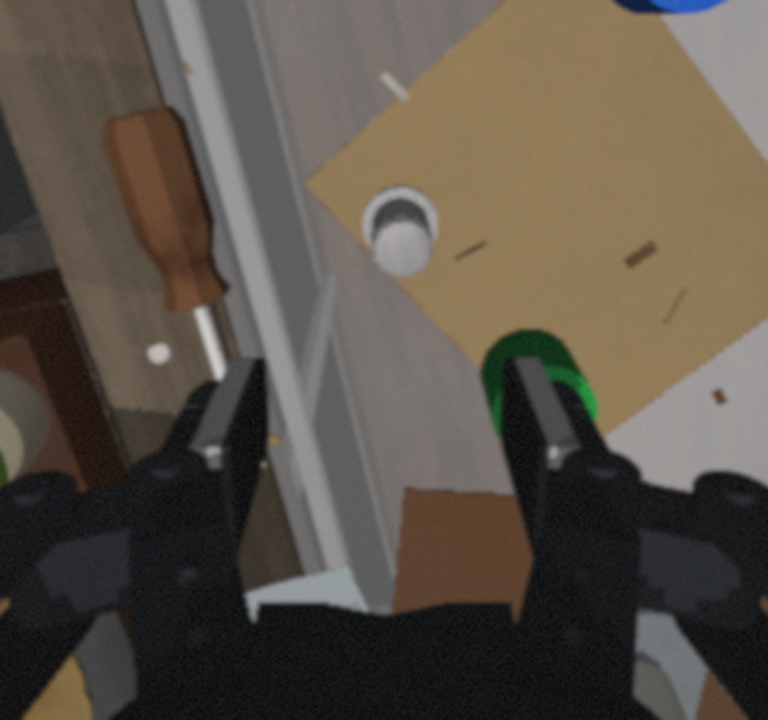

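```bash
python3 -c "
from h import *
go([452,-95.3,35],-12)"
```

```text
slide [ 0.75 12.05  0.28] twist [-0.    0.2   0.23]
```

>>> arm_command(slide=[[0.75,2,0.3],[0.75,4.5,0.3],[0.75,7,0.3],[0.75,9.5,0.3],[0.75,11,0.3],[0.75,12,0.3],[0.75,12,0.3],[0.75,12,0.3],[0.75,12,0.3],[0.75,12,0.3]], twist=[[0,0,0.2],[0,0,0.2],[0,0,0.2],[0,0,0.2],[0,0,0.2],[0,0,0.2],[0,0,0.2],[0,0,0.2],[0,0,0.2],[0,0,0.2]], jaw=[0.6,0.6,0.6,0.6,0.6,0.6,0.6,0.6,0,0])

```text
clock: 16.25
ee_pos: [452.3, -96.0, 36.1]
tool_rot: [0.703, -0.073, 0.074, -0.703]
force: [-1.8, 0.5, 0.9]
grip_width: 23.0
```

>>> arm_command(slide=[[0,0,0],[0,0,0],[0,0,0],[0,0,0],[0,0,0],[0,0,0],[0,0,0],[0,0,0],[0,0,0],[0,0,0]], twist=[[0,0,0],[0,0,0],[0,0,0],[0,0,0],[0,0,0],[0,0,0],[0,0,0],[0,0,0],[0,0,0],[0,0,0]], jaw=[0,0,0,0,0,0,0,0,0,0])

```text
clock: 17.25
ee_pos: [452.4, -96.0, 36.4]
tool_rot: [0.703, -0.073, 0.074, -0.703]
force: [-2.1, 0.6, 5.8]
grip_width: 20.3
```

Run:
```python
from h import *
st(); c=cam("wrist"); save(c,"w9",(200,160,440,400),2.5)
p,R,s=pose()
for dz in(-2,0,2): print(dz, proj(c,p+R@np.array([0,-3,dz])).round(1))
```

```text
t 17.25 p [452.4 -96.   36.4] F [-2.1  0.6  5.8] g 20.3 x [ 0.979 -0.206  0.002] z [ 0.206  0.979 -0.   ]
-2 [320.9 297.1]
0 [320.9 293.3]
2 [320.9 289.4]
```

View pics/w9.png

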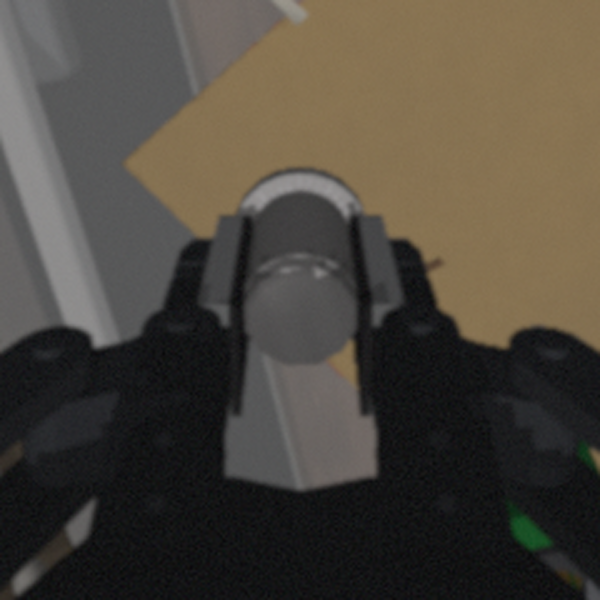

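Run:
```python
from h import *
c=cam("wrist"); p,R,s=pose(); a=np.linspace(0,2*np.pi,60)
for y in(-1.6,):
  for dz in(0,1,2,3):
    P=np.array([proj(c,p+R@np.array([11*np.cos(t),y,dz+11*np.sin(t)])) for t in a])
    Q=np.array([proj(c,p+R@np.array([15*np.cos(t),36-5,dz+15*np.sin(t)])) for t in a])
    f=lambda P:((P-[200,160])*2.5)
    print(dz,"top",f(P).min(0).round(),f(P).max(0).round(),"flange",f(Q).min(0).round(),f(Q).max(0).round())
go([452,-96,145],-12)
```

```text
0 top [241. 275.] [363. 380.] flange [234. 182.] [369. 303.]
1 top [241. 270.] [363. 375.] flange [234. 177.] [369. 299.]
2 top [241. 265.] [363. 371.] flange [234. 173.] [369. 295.]
3 top [241. 260.] [363. 366.] flange [234. 169.] [369. 291.]
slide [-2.000e-02 -1.086e+01 -1.000e-02] twist [0.01 0.13 0.1 ]
```

>>> arm_command(slide=[[0,-0.5,0],[0,-2,0],[0,-4,0],[0,-6,0],[0,-8,0],[0,-10,0],[0,-12,0],[0,-14,0],[0,-14,0],[0,-14,0]], twist=[[0,0,0],[0,0,0],[0,0,0],[0,0,0],[0,0,0],[0,0,0],[0,0,0],[0,0,0],[0,0,0],[0,0,0]], jaw=[0,0,0,0,0,0,0,0,0,0])

```text
clock: 18.35
ee_pos: [451.6, -95.7, 175.1]
tool_rot: [0.703, -0.073, 0.073, -0.703]
force: [-0.3, 0.6, -2.7]
grip_width: 20.6
```

Run:
```python
from h import *
st(); c=cam("wrist"); save(c,"w10",(200,160,440,400),2.5)
# axle tip from w7 view: pixel (320,218.8), TCP (498.7,80.3,177.1)
p,R,s=pose(); sh=np.array([498.8,80.3,177.1])-p
q=dict(c); q["o"]=c["o"]+sh; print("tip",onz(q,(320,218.8),86).round(1))
g=cv2.cvtColor(c["frame"],cv2.COLOR_RGB2GRAY)
print(g[220:320:4,320])
go([500,0,172],-12)
```

```text
t 18.35 p [451.6 -95.7 175.1] F [-0.3  0.6 -2.7] g 20.6 x [ 0.979 -0.206  0.001] z [ 0.206  0.979 -0.   ]
tip [499.4  80.6  86. ]
[114 115  92 160 117  68  69  66  69  69  73  71 150  97  94  89  89  87
  88  88  88  87  89  91  87]
slide [ 2.84  0.23 10.35] twist [-0.01  0.13 -0.08]
```

Run:
```python
from h import *
c=cam("wrist"); p,R,s=pose()
for k in("cap_mid","cap_teeth"):
  for m in mark_of(c,k)[:2]:print(k,m["centre"],m["confidence"])
for m in masks_of(c,"cap_mid")[:2]: print(m["box"],m["confidence"])
for dz in(0,1,2,3): print(dz,proj(c,p+R@np.array([0,17.4,dz])).round(1),proj(c,p+R@np.array([0,31.4,dz])).round(1),"topbottom",proj(c,p+R@np.array([0,-1.6,dz-10.5])).round(1),"flangetop",proj(c,p+R@np.array([0,31.4,dz+15])).round(1))
g=cv2.cvtColor(c["frame"],cv2.COLOR_RGB2GRAY)
print(g[224:240,320]);print(g[262:274,320]);print(g[290:318,320]); print(c["frame"][290:318:2,320].tolist())
```

```text
cap_mid [318.9, 266.7] 0.8
cap_teeth [321.1, 256.0] 0.66
[294.2, 226.6, 346.5, 308.5] 0.97
0 [319.9 269.4] [319.8 256.7] topbottom [320.  310.3] flangetop [319.8 231.9]
1 [319.9 267.7] [319.8 255.1] topbottom [320.  308.5] flangetop [319.8 230.2]
2 [319.9 266. ] [319.8 253.5] topbottom [320.  306.7] flangetop [319.8 228.5]
3 [319.9 264.2] [319.8 251.8] topbottom [320.  304.9] flangetop [319.8 226.8]
[114 105  88  77  92 123 150 159 160 160 164 152 116  82  69  68]
[112  98  83  85 109 137 152 153 144 118  98  94]
[ 88  88  88  87  88  89  87  88  89  87  87  88  87  86  88  93  99 104
 101 103 101 102 103 103 103 103 101  96]
[[89, 87, 87], [89, 88, 87], [89, 87, 88], [89, 86, 88], [91, 88, 88], [88, 87, 85], [88, 86, 87], [88, 88, 87], [104, 98, 94], [106, 100, 96], [107, 99, 97], [108, 101, 97], [108, 102, 98], [107, 99, 95]]
```

```bash
python3 -c "
from h import *
go([498.7,78.1,140],-12)"
```

```text
slide [ 1.14  3.39 17.96] twist [-0.02  0.13 -0.14]
```

>>> arm_command(slide=[[0.1,0,2.5],[0.3,0,5],[0.5,0,7.5],[0.7,0,10],[0.9,0.2,12.5],[1.1,0.6,15],[1.15,1.4,17],[1.15,2.4,17.95],[1.15,3.4,17.95],[1.15,3.4,17.95]], twist=[[0,0,0],[0,0,0],[0,0,0],[0,0,0],[0,0,0],[0,0,0],[0,0,0],[0,0,0],[0,0,0],[0,0,0]], jaw=[0,0,0,0,0,0,0,0,0,0])

```text
clock: 19.6
ee_pos: [497.7, 77.1, 138.8]
tool_rot: [0.704, -0.075, 0.071, -0.703]
force: [-0.6, 0.2, -1.6]
grip_width: 20.4
```

Run:
```python
from h import *
st();st(); q=cam("scene"); save(q,"s1",(180,170,300,320),4)
for k in("axle_tip","axle_shoulder","cap_mid","cap_teeth","roller_mid"):
  for m in mark_of(q,k)[:2]:print(k,np.round(m["centre"],1),round(m["confidence"],2))
go([498.7,78.1,140],-12)
```

```text
t 19.6 p [497.7  77.1 138.8] F [-0.6  0.2 -1.6] g 20.4 x [ 0.979 -0.206 -0.005] z [ 0.206  0.979 -0.002]
t 19.6 p [497.7  77.1 138.8] F [-0.6  0.2 -1.6] g 20.4 x [ 0.979 -0.206 -0.005] z [ 0.206  0.979 -0.002]
axle_tip [230.3 268.5] 0.93
axle_shoulder [240.2 294.8] 0.67
cap_mid [229.1 254.2] 0.52
cap_teeth [229.6 257.1] 0.42
roller_mid [257.4 256.8] 0.97
roller_mid [325.9 230.9] 0.85
slide [-0.17  0.18  0.08] twist [-0.01  0.07  0.06]
```

>>> arm_command(slide=[[0,0,0],[0,0,0],[0,0,0],[0,0,0],[0,0.2,0],[0,0.4,0],[0,0.6,0],[0,0.8,0],[0,0.8,0],[0,0.8,0]], twist=[[0,0,0],[0,0,0],[0,0,0],[0,0,0],[0,0,0],[0,0,0],[0,0,0],[0,0,0],[0,0,0],[0,0,0]], jaw=[0,0,0,0,0,0,0,0,0,0])

```text
clock: 20.9
ee_pos: [499.7, 77.6, 133.1]
tool_rot: [0.703, -0.073, 0.073, -0.703]
force: [-0.6, 1.0, -2.7]
grip_width: 20.3
```

Run:
```python
from h import *
st(); q=cam("scene"); w=cam("wrist"); st()
a=cv2.resize(q["frame"][190:310,180:280,::-1],(480,576),interpolation=cv2.INTER_CUBIC)
b=cv2.resize(w["frame"][200:340,290:355,::-1],(267,576),interpolation=cv2.INTER_CUBIC)
cv2.imwrite("pics/s2.png",np.hstack([a,b]))
go([498.7,78.1,140],-12)
```

```text
t 20.9 p [499.7  77.6 133.1] F [-0.6  1.  -2.7] g 20.3 x [ 0.979 -0.206 -0.   ] z [ 0.206  0.979 -0.   ]
t 21.0 p [499.9  77.6 133.2] F [-0.   0.2 -1.6] g 20.2 x [ 0.979 -0.206  0.   ] z [ 0.206  0.979 -0.   ]
slide [-0.13 -0.68  0.03] twist [0.   0.13 0.01]
```

View pics/s2.png

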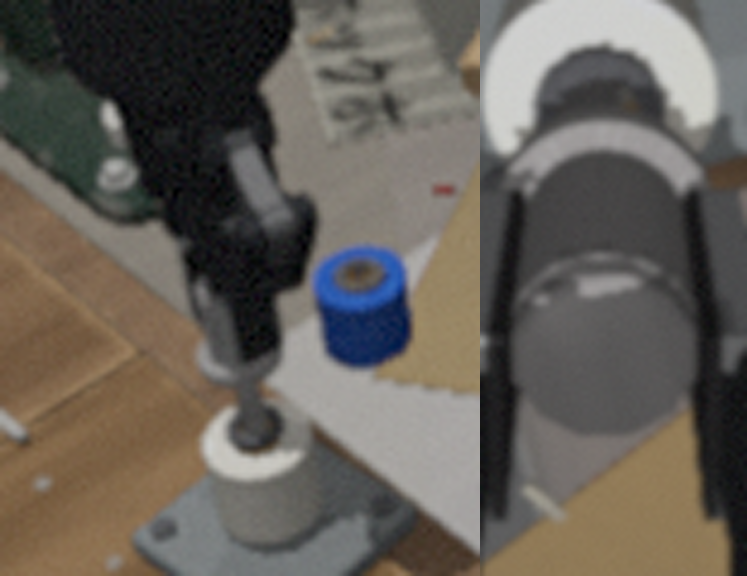

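>>> arm_command(slide=[[-0.05,0.2,0],[-0.05,0.4,0],[-0.05,0.6,0],[-0.05,0.8,0],[-0.05,1,0],[-0.05,1.2,0],[-0.05,1.4,0],[-0.05,1.6,0],[-0.05,1.7,0],[-0.05,1.7,0]], twist=[[0,0,0],[0,0,0],[0,0,0],[0,0,0],[0,0,0],[0,0,0],[0,0,0],[0,0,0],[0,0,0],[0,0,0]], jaw=[0,0,0,0,0,0,0,0,0,0])

```text
clock: 22.0
ee_pos: [498.7, 78.1, 115.9]
tool_rot: [-0.703, 0.074, -0.072, 0.704]
force: [-2.0, 2.0, -0.4]
grip_width: 20.8
```

>>> arm_command(slide=[[-0.05,0,0.05],[-0.05,0.1,0.05],[-0.05,0.2,0.05],[-0.05,0.3,0.05],[-0.05,0.4,0.05],[-0.05,0.5,0.05],[-0.05,0.6,0.05],[-0.05,0.7,0.05],[-0.05,0.7,0.05],[-0.05,0.7,0.05]], twist=[[0,0,0],[0,0,0],[0,0,0],[0,0,0],[0,0,0],[0,0,0],[0,0,0],[0,0,0],[0,0,0],[0,0,0]], jaw=[0,0,0,0,0,0,0,0,0,0])

```text
clock: 23.0
ee_pos: [499.0, 78.3, 109.2]
tool_rot: [-0.703, 0.073, -0.073, 0.703]
force: [-3.5, 1.7, 2.5]
grip_width: 20.4
```

>>> arm_command(slide=[[-0.05,0.05,0.05],[-0.05,0.1,0.05],[-0.05,0.15,0.05],[-0.05,0.2,0.05],[-0.05,0.25,0.05],[-0.05,0.3,0.05],[-0.05,0.3,0.05],[-0.05,0.3,0.05],[-0.05,0.3,0.05],[-0.05,0.3,0.05]], twist=[[0,0,0],[0,0,0],[0,0,0],[0,0,0],[0,0,0],[0,0,0],[0,0,0],[0,0,0],[0,0,0],[0,0,0]], jaw=[0,0,0,0,0,0,0,0,0,0])

```text
clock: 24.0
ee_pos: [498.9, 78.7, 106.5]
tool_rot: [0.703, -0.073, 0.073, -0.703]
force: [-3.2, 1.0, 5.0]
grip_width: 20.6
```

>>> arm_command(slide=[[0,0.05,0],[0,0.1,0],[0,0.15,0],[0,0.2,0],[0,0.2,0],[0,0.2,0],[0,0.2,0],[0,0.2,0],[0,0.2,0],[0,0.2,0]], twist=[[0,0,0],[0,0,0],[0,0,0],[0,0,0],[0,0,0],[0,0,0],[0,0,0],[0,0,0],[0,0,0],[0,0,0]], jaw=[0,0,0,0,0,0,0,0,0,0])

```text
clock: 25.0
ee_pos: [498.8, 78.8, 104.3]
tool_rot: [0.703, -0.073, 0.073, -0.703]
force: [-2.3, -0.0, 4.6]
grip_width: 20.3
```

>>> arm_command(slide=[[0,0.05,0],[0,0.1,0],[0,0.15,0],[0,0.2,0],[0,0.2,0],[0,0.2,0],[0,0.2,0],[0,0.2,0],[0,0.2,0],[0,0.2,0]], twist=[[0,0,0],[0,0,0],[0,0,0],[0,0,0],[0,0,0],[0,0,0],[0,0,0],[0,0,0],[0,0,0],[0,0,0]], jaw=[0,0,0,0,0,0,0,0,0,0])

```text
clock: 26.0
ee_pos: [498.7, 78.8, 102.3]
tool_rot: [0.703, -0.073, 0.073, -0.703]
force: [-2.0, 0.8, 3.6]
grip_width: 20.4
```

>>> arm_command(slide=[[0,0.05,0],[0,0.1,0],[0,0.15,0],[0,0.15,0],[0,0.15,0],[0,0.15,0],[0,0.15,0],[0,0.15,0],[0,0.15,0],[0,0.15,0]], twist=[[0,0,0],[0,0,0],[0,0,0],[0,0,0],[0,0,0],[0,0,0],[0,0,0],[0,0,0],[0,0,0],[0,0,0]], jaw=[0,0,0,0,0,0,0,0,0,0])

```text
clock: 27.0
ee_pos: [498.7, 78.9, 100.8]
tool_rot: [-0.703, 0.073, -0.073, 0.703]
force: [-1.9, 1.1, 4.4]
grip_width: 20.6
```

>>> arm_command(slide=[[0,0.05,0],[0,0.1,0],[0,0.1,0],[0,0.1,0],[0,0.1,0],[0,0.1,0],[0,0.1,0],[0,0.1,0],[0,0.1,0],[0,0.1,0]], twist=[[0,0,0],[0,0,0],[0,0,0],[0,0,0],[0,0,0],[0,0,0],[0,0,0],[0,0,0],[0,0,0],[0,0,0]], jaw=[0,0,0,0,0,0,0,0,0,0])

```text
clock: 28.0
ee_pos: [498.7, 78.9, 99.8]
tool_rot: [-0.703, 0.073, -0.073, 0.703]
force: [-2.7, -0.4, 5.6]
grip_width: 20.3
```

>>> arm_command(slide=[[0,0.05,0],[0,0.1,0],[0,0.1,0],[0,0.1,0],[0,0.1,0],[0,0.1,0],[0,0.1,0],[0,0.1,0],[0,0.1,0],[0,0.1,0]], twist=[[0,0,0],[0,0,0],[0,0,0],[0,0,0],[0,0,0],[0,0,0],[0,0,0],[0,0,0],[0,0,0],[0,0,0]], jaw=[0,0,0,0,0,0,0,0,0,0])

```text
clock: 29.0
ee_pos: [498.7, 78.9, 99.2]
tool_rot: [-0.703, 0.073, -0.073, 0.703]
force: [-3.4, -1.0, 7.3]
grip_width: 20.3
```

>>> arm_command(slide=[[0,0.05,0],[0,0.05,0],[0,0.05,0],[0,0.05,0],[0,0.05,0],[0,0.05,0],[0,0.05,0],[0,0.05,0],[0,0.05,0],[0,0.05,0]], twist=[[0,0,0],[0,0,0],[0,0,0],[0,0,0],[0,0,0],[0,0,0],[0,0,0],[0,0,0],[0,0,0],[0,0,0]], jaw=[0,0,0,0,0,0,0,0,0,0])

```text
clock: 30.0
ee_pos: [498.8, 78.9, 98.9]
tool_rot: [-0.703, 0.073, -0.073, 0.703]
force: [-4.5, 0.0, 9.7]
grip_width: 20.4
```

>>> arm_command(slide=[[0,0.05,0],[0,0.05,0],[0,0.05,0],[0,0.05,0],[0,0.05,0],[0,0.05,0],[0,0.05,0],[0,0.05,0],[0,0.05,0],[0,0.05,0]], twist=[[0,0,0],[0,0,0],[0,0,0],[0,0,0],[0,0,0],[0,0,0],[0,0,0],[0,0,0],[0,0,0],[0,0,0]], jaw=[0,0,0,0,0,0,0,0,0,0])

```text
clock: 31.0
ee_pos: [498.8, 78.9, 98.7]
tool_rot: [-0.703, 0.073, -0.073, 0.703]
force: [-4.3, -1.2, 10.9]
grip_width: 20.4
```

>>> arm_command(slide=[[0,0.05,0],[0,0.1,0],[0,0.1,0],[0,0.1,0],[0,0.1,0],[0,0.1,0],[0,0.1,0],[0,0.1,0],[0,0.1,0],[0,0.1,0]], twist=[[0,0,0],[0,0,0],[0,0,0],[0,0,0],[0,0,0],[0,0,0],[0,0,0],[0,0,0],[0,0,0],[0,0,0]], jaw=[0,0,0,0,0,0,0,0,0,0])

```text
clock: 32.0
ee_pos: [498.9, 78.9, 98.2]
tool_rot: [-0.703, 0.073, -0.073, 0.703]
force: [-5.4, 0.3, 14.1]
grip_width: 20.4
```

Run:
```python
from h import *
for i in range(4): st(); cam("scene")
```

```text
t 32.0 p [498.9  78.9  98.2] F [-5.4  0.3 14.1] g 20.4 x [ 0.979 -0.206  0.001] z [0.206 0.979 0.   ]
t 32.05 p [498.9  78.9  98.3] F [-6.2 -0.5 14.4] g 20.3 x [ 0.979 -0.206  0.001] z [0.206 0.979 0.   ]
t 32.1 p [498.9  78.9  98.2] F [-4.7  0.6 15.4] g 20.5 x [ 0.979 -0.206  0.001] z [0.206 0.979 0.   ]
t 32.15 p [498.9  78.9  98.2] F [-6.5 -0.3 15. ] g 20.3 x [ 0.979 -0.206  0.001] z [0.206 0.979 0.   ]
```

>>> arm_command(slide=[[0,0.05,0],[0,0.07,0],[0,0.07,0],[0,0.07,0],[0,0.07,0],[0,0.07,0],[0,0.07,0],[0,0.07,0],[0,0.07,0],[0,0.07,0]], twist=[[0,0,0],[0,0,0],[0,0,0],[0,0,0],[0,0,0],[0,0,0],[0,0,0],[0,0,0],[0,0,0],[0,0,0]], jaw=[0,0,0,0,0,0,0,0,0,0])

```text
clock: 33.2
ee_pos: [498.9, 78.9, 98.0]
tool_rot: [-0.703, 0.073, -0.073, 0.703]
force: [-7.5, 0.7, 18.9]
grip_width: 20.7
```

Run:
```python
from h import *
for i in range(3): st(); cam("scene")
```

```text
t 33.2 p [498.9  78.9  98. ] F [-7.5  0.7 18.9] g 20.7 x [ 0.979 -0.205  0.001] z [0.205 0.979 0.   ]
t 33.25 p [498.9  78.9  98.1] F [-6.6  0.5 19. ] g 20.4 x [ 0.979 -0.206  0.001] z [0.206 0.979 0.   ]
t 33.3 p [498.9  78.9  98.1] F [-7.2  0.4 18.1] g 20.4 x [ 0.979 -0.206  0.001] z [0.206 0.979 0.   ]
```

>>> arm_command(slide=[[0,-0.05,0],[0,-0.1,0],[0,-0.15,0],[0,-0.15,0],[0,-0.15,0],[0,-0.15,0],[0,-0.15,0],[0,-0.15,0],[0,-0.15,0],[0,-0.15,0]], twist=[[0,0,0],[0,0,0],[0,0,0],[0,0,0],[0,0,0],[0,0,0],[0,0,0],[0,0,0],[0,0,0],[0,0,0]], jaw=[0,0,0,0,0.6,0.6,0.6,0.6,0.6,0.6])

```text
clock: 34.35
ee_pos: [498.5, 78.8, 97.3]
tool_rot: [0.703, -0.073, 0.073, -0.703]
force: [0.7, -0.3, 0.5]
grip_width: 51.6
```

>>> arm_command(slide=[[0,0,0],[0,-0.5,0],[0,-1.5,0],[0,-3,0],[0,-5,0],[0,-7,0],[0,-9,0],[0,-9,0],[0,-9,0],[0,-9,0]], twist=[[0,0,0],[0,0,0],[0,0,0],[0,0,0],[0,0,0],[0,0,0],[0,0,0],[0,0,0],[0,0,0],[0,0,0]], jaw=[0.6,0.6,0.6,0.6,0.6,0.6,0.6,0.6,0.6,0.6])

```text
clock: 35.35
ee_pos: [497.8, 78.8, 186.7]
tool_rot: [0.703, -0.074, 0.073, -0.703]
force: [-0.7, -0.0, -0.2]
grip_width: 51.2
```

Run:
```python
from h import *
st(); q=cam("scene"); w=cam("wrist")
a=cv2.resize(q["frame"][220:310,190:280,::-1],(400,400),interpolation=cv2.INTER_CUBIC)
b=cv2.resize(w["frame"][110:270,240:400,::-1],(400,400),interpolation=cv2.INTER_CUBIC)
cv2.imwrite("pics/f.png",np.hstack([a,b]))
for k,c in(("s",q),("w",w)):
  for n in("cap_mid","roller_mid"):
    for m in mark_of(c,n)[:3]:print(k,n,np.round(m["centre"],1),round(m["confidence"],2))
  print([proj(c,[499,80.2,z]).round(1) for z in(38,62,81,100)])
```

```text
t 35.35 p [497.8  78.8 186.7] F [-0.7 -0.  -0.2] g 51.2 x [ 0.979 -0.206 -0.001] z [ 0.206  0.979 -0.   ]
s cap_mid [232.5 272.4] 0.63
s cap_mid [231.5 277.1] 0.23
s roller_mid [235.7 284.3] 0.88
s roller_mid [257.9 257.8] 0.67
s roller_mid [327.4 232.5] 0.64
[array([233.8, 288.5]), array([231.9, 279.4]), array([230.3, 271.8]), array([228.7, 264.1])]
w cap_mid [322.3 211.8] 0.71
w roller_mid [321.  194.9] 0.95
w roller_mid [395.6 264.6] 0.59
[array([321.6, 196.6]), array([321.7, 204.4]), array([321.8, 211.5]), array([322. , 219.9])]
```

```bash
python3 -c "
from plant import *
print(sign_off())"
```

```text
the job is handed in; nothing more can be done
None
```

The white roller is on the bare axle, resting on its shoulder, and the cap is pressed onto it. I handed the job in at about 35 s, with the gripper open and well clear.

- **Roller:** it went down the axle with no side force. I released it within about 1 mm of the seated height. A wrist picture taken after release shows it on the shoulder with the axle standing through it.
- **Cap:** drag on the plain part of the axle read about 4.3 N. From about 99.5 mm tool height the force climbed at very roughly 10 N/mm, as expected once the flange meets the washer. I stopped at about 18.5 N, which is about 14 N beyond the drag and inside the 8 to 20 N seating range. I then eased off, opened the fingers and rose clear.
- **Last checks:** after release the wrist force was near zero. The wrist camera's network mark for the cap lay within a pixel of where a seated cap should appear, at a mid height of about 81 mm.
- **Not confirmed:**
  - The picture limit was used up, so I never saw the final "no gap" state. It rests on the force and height readings.
  - In the scene camera, the network marks for the cap and roller were closer together than is physically possible. I put that down to network error.
  - A side force of up to about 7 N built up in x during the last of the push, and vanished on release.

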